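Hold the line-rinse key switch at the drinks station

ROBOT

A 6-joint arm with a two-finger parallel gripper is mounted at the origin on the work surface. World frame = base frame: x ahead of the robot, y to its left, z up, the work surface at z = 0. Lengths are in mm, angles in rad, forces in N, time in s.
With the tool pointing down it reaches from about 275 to 1000 mm from the base axis. Payload 8.4 kg.
Tool frame: the origin (TCP) lies at the very end of the fingers, on their centre line; the grasp point (between the pads) lies r.hold_point_z behind it (r.hold_point_z is the distance from the TCP to the grasp point, in mm); x points along the fingers, z is the direction in which the jaws open and shut, and the axes are right-handed (so a half turn about x gives the same grasp; the last joint's range is limited). The gripper opens to 85 mm and grips with 20 to 120 N. Pads are 22 mm wide; open, the fingers measure 114 mm over their backs; the gripper's body (76 mm by 85 mm) begins 54 mm behind the grasp point. The pads swing forward as they close: fully open they stand 13 mm farther back than shut.
Start: joints at [1.21, 0.353, 1.633, -0, 1.155, -0.002], TCP at [219.468, 585.202, 206.281] pointing down, gripper open.
Joint ranges: [-2.63, 2.63], [-0.92, 2.1], [0.06, 2.66], [-1.3, 4.44], [0, 2.69], [-3.02, 3.02]. Speed limits (rad/s): [2.22, 2.22, 2.79, 3.14, 3.14, 3.14].

INTERFACE

Orientations are given as [roll, pitch, yaw] about the fixed x, y, z axes, in that order (R = Rz(yaw) Ry(pitch) Rx(roll)).
In Python, from rig import r gives the robot as it stands.
- The arm moves only by the tool jog_arm, never from a script. Its argument "series" is a list of rows, each a list of 7 numbers: the turn, a rotation vector about the tool's x, y, z in degrees, then the shift along the tool's x, y, z in cm, then the opening, from 0 (shut) to 1 (fully open). In form: [[wx, wy, wz, tx, ty, tz, fingers], ...]. A call has 1 to 20 rows; each row shifts and turns the commanded pose from where the row before left it, along the tool's axes as they then stand; what a row does not reach is not made up. A row lasts 1/10 s, in which the tool goes at most 50 mm and 8.59 degrees, less where a joint would pass 70% of its speed; a pose out of reach is approached as far as the arm can. A call with a gripper value outside its range is refused whole. The fingers move at their own pace and stop on an object; "force" is the grip in N (left out, the last holds). Time passes only in rows, so rows that do not move let the fingers close. It gives the time, the measured TCP pose, the force and the opening at its end, in the units of the state.
- r.sense(): the state, without advancing time (a new reading comes with each control period).
- r.grab_frame(name): name is "scene" or "top" or "wrist"; returns (picture, depth): 420x560x3 uint8, red, green, blue; 420x560 float32, mm along the optical axis (not along the pixel's ray), 0 where there is no reading.
- r.get_calibration(name): a dict with "mtx" (3x3 intrinsics, pixels), "position" and "rotation" of the camera in the world; the wrist camera has in their place "mount" (4x4, takes a point from camera to tool coordinates, whose origin is the TCP and whose axes are the tool frame's). Camera axes: x right, y down, z forward; pixel columns grow to the right and rows downward; lengths in mm; the calibration is good to about 2 mm. A picture is of the moment at which its call begins: read the wrist's pose just before it. get_calibration takes no time and is no camera call.
- r.sign_off(): hands the job in, once; it reports no verdict.
The state is a dict: "clock": time; "qpos": joint angles; "qvel": joint speeds; "joint_efforts": joint torques, N m; "eef_pos": TCP position; "tcp_rot": TCP orientation; "contact_force": force on the tool from outside, world axes, zero at the start; "wrist_torque": the same for the moment, N m; "opening": opening from 0.0 (shut) to 1.0 (fully open).
Only numpy, scipy, OpenCV 4.12 (cv2) and the standard library are available. Lean on these libraries where they do the work, as an engineer would, in place of code of your own. Each camera call takes 0.05 s, during which the arm holds its last target.

TASK

Rinse the syrup lines: take the yellow key out of the key caddy and push it fully home into the key switch on the control station, working it past the stiff pins. Turn it a quarter turn clockwise (seen from above) and finish with your grip still on the key, holding it turned: the switch springs back and the rinse stops as soon as it is let go. Leave the other keys, the nozzles, the tumblers and the bottle where they are.

Things in the scene. Friction and masses are not known exactly. Their poses are not given: they have to be found in the camera images.
- yellow_key_head (a point): the key to use: flat yellow plastic head with rounded corners over a brass blade, 40 g. Point: centre of the head, which is 30 mm wide (y), 9 mm thick (x), 36 mm tall (z up the key). Starts upright, blade down, in one of the caddy's slots, shoulder (underside of head, 18 mm below this point) resting on the slotted insert; lifts straight out. Works either way round (half a turn is the same)
- yellow_key_tip (a point): point of the yellow key's blade, on its middle line, 44 mm below the centre of the head; same axes as the head. The blade is 12 mm wide (y), 4 mm thick (x) and 26 mm long from the shoulder, with a rounded V point in its last 5 mm
- caddy: low black tray, 130 x 230 mm, 30 mm high, fixed; origin at the centre of its underside, y along its length. A grey insert (x 0 to 44 mm, top 36 mm above the counter) holds four keys in a row along y at -75, -25, 25, 75 mm, head faces looking along the caddy's x; which key is where varies. Slots 28 mm deep, 1.6 mm wider than the blade; loose nozzles stand on the -x side
- keyway (a point): key switch: round brass rotor, 27 mm across, in a dark steel collar on the station's lid. Point: centre of the slot's mouth, flush with the rotor face. z up out of the slot, y along it, x across; axes turn with the rotor. Slot 13.2 x 5.2 mm, 0.6 mm clearance each side of the blade, mouth bevelled 2 mm at 45 degrees. Key fully home: shoulder on the rotor face, head centre 18 mm above this point
- station: control station fixed to the counter: pale box 95 mm (x) by 215 mm (y), lid 62 mm high; origin at the centre of its underside. On the lid: the key switch at y = +64 mm, its face 78 mm above the counter; green lamp at y = 4 mm, 76 mm high; red mushroom stop at y = -60 mm, 38 mm across, 90 mm high. A conduit stub leaves its +x side
- rotor (a joint): angle of the switch's rotor, rad: 0 at rest (slot along the station's y), growing clockwise seen from above, stop at 1.60; springs back (0.015 to 0.055 N m). Three stiff sprung pins, 8, 15 and 21 mm down the slot, catch the blade, giving way at 5 to 18 N of push, less when wiggled. They lock the rotor until the key is nearly home, so never turn it early. Key play in the slot about 0.1 rad
- blue_key_head (a point): the blue key (round blue plastic head, otherwise the same size as the yellow key), standing in another slot of the caddy; this point is the centre of its head; not to be disturbed
- red_key_head (a point): the red key (round red plastic head, otherwise the same size as the yellow key), standing in another slot of the caddy; this point is the centre of its head; not to be disturbed
- black_key_head (a point): the black key (rounded square black plastic head, otherwise the same size as the yellow key), standing in another slot of the caddy; this point is the centre of its head; not to be disturbed
- nozzle_a: small black drink nozzle, 30 mm across and 22 mm high, standing loose in the tray in front of the keys; origin at its underside; not to be disturbed
- nozzle_b: small clear drink nozzle, 30 mm across and 22 mm high, standing loose in the tray in front of the keys; origin at its underside; not to be disturbed
- tumbler_a: red plastic tumbler, 80 mm across, 135 mm tall, standing loose on the counter beyond the work; origin at its underside; not to be disturbed
- tumbler_b: second red tumbler like the first; origin at its underside; not to be disturbed
- sanitiser: white bottle with a blue cap, 68 mm across, 190 mm tall, standing loose on the counter; origin at its underside; not to be disturbed

How it is judged (in metres and radians):
On the way, in this order (a step that is already met when the one before it is completed fails the run):
1. the yellow key has been drawn out of its slot and is held clear of the caddy (height (world z) of yellow_key_head above 0.09 m and contact force between the fingers and yellow_key above 1 N), for 0.1 s.
2. the yellow key is fully home in the switch, which is not yet turned (z of yellow_key_head in the frame of keyway between 0.01 and 0.0205 m and horizontal distance between yellow_key_head and keyway below 0.006 m and angle between yellow_key_head's own z axis and vertical below 0.15 rad and value of joint rotor below 0.5 rad and contact force between the fingers and yellow_key above 1 N), for 0.1 s.
At the end, for the whole second after the job is handed in: The yellow key is fully home in the switch (shoulder within 2.5 mm of the rotor's face, head centre within 6 mm of the switch's axis, upright within 0.15 rad), the rotor stands still at more than 1.2 rad (about 70 degrees) clockwise, and the fingers still hold the key with more than 1 N (z of yellow_key_head in the frame of keyway between 0.01 and 0.0205 m and horizontal distance between yellow_key_head and keyway below 0.006 m and angle between yellow_key_head's own z axis and vertical below 0.15 rad and value of joint rotor above 1.2 rad and velocity of joint rotor between -0.3 and 0.3 rad/s and contact force between the fingers and yellow_key above 1 N); the arm keeps its last pose, push and grip.
It fails at once if another key is pulled or pushed out of place (over 12 mm) (distance of any of blue_key_head, red_key_head, black_key_head from where it was at the start of the episode above 0.012 m).
It fails at once if a nozzle, tumbler or the bottle is shifted (over 25 mm) (distance of any of nozzle_a, nozzle_b, tumbler_a, tumbler_b, sanitiser from where it was at the start of the episode above 0.025 m).
It also fails if it takes over 56 s, if anything falls off the work surface, if the arm or the gripper's body presses on something with over 40 N, if the wrist force passes 120 N, or if a joint passes its speed limit or range.

## Working session

There is one attempt and no reset: what is moved stays moved. The work goes in short steps, Python scripts to look and compute and a tool call to move; the robot and the scene stay as the last step left them, time stands still between calls to the robot, and variables do not carry over. Pictures are saved under pics/ and viewed, and the job is handed in when it is done.

Besides the shell and the picture viewer there is one more tool, called after "Emit:" by a JSON object that holds its "api" and its "payload", one argument or row to a line. jog_arm: Moves the arm, as the interface text tells. Its arguments: {"type":"object","properties":{"series":{"type":"array"},"force":{"type":"number"}},"required":["series"]}

```bash
ls; mkdir -p pics; cat > h.py <<'E'
import numpy as np, cv2
from rig import r
from scipy.spatial.transform import Rotation as R
def save(n,name,crop=None,scale=1):
    p,d=r.grab_frame(n); np.savez(f'pics/{name}.npz',p=p,d=d)
    show(p,name,crop,scale); return p,d
def show(p,name,crop=None,scale=1):
    q=p[...,::-1]
    if crop: q=q[crop[1]:crop[3],crop[0]:crop[2]]
    if scale!=1: q=cv2.resize(q,None,fx=scale,fy=scale,interpolation=cv2.INTER_CUBIC)
    cv2.imwrite(f'pics/{name}.png',q)
def w(n,u,v,d):
    c=r.get_calibration(n); x=np.linalg.inv(c['mtx'])@[u,v,1]*d
    return np.array(c['rotation'])@x+np.array(c['position'])
def ray_z(n,u,v,z):
    c=r.get_calibration(n); x=np.array(c['rotation'])@np.linalg.inv(c['mtx'])@[u,v,1]; p=np.array(c['position'])
    return p+x*(z-p[2])/x[2]
E
python3 - <<'E'
from h import *
print(r.sense(), r.hold_point_z)
for n in ('top','scene','wrist'):
    save(n,n+'0'); print(n,r.get_calibration(n))
E
```

```text
pics
{'clock': 0.0, 'qpos': array([ 1.20961557e+00,  3.53648958e-01,  1.63415230e+00,  2.06886334e-05,
        1.15520300e+00, -2.42097562e-03]), 'qvel': array([ 0.00051717,  0.00076459, -0.00127703,  0.00216169, -0.00014493,
        0.00061833]), 'joint_efforts': array([-8.33275881e-04, -6.05247545e+01, -3.42065299e+01, -1.24833496e-04,
        9.49390931e-03,  7.51240009e-06]), 'eef_pos': array([219.26658792, 584.71635927, 205.55343377]), 'tcp_rot': array([ 3.12577229,  1.5693846 , -1.94538484]), 'contact_force': array([-0.68220936,  0.06546497, -0.10931733]), 'wrist_torque': array([0.00725704, 0.0211399 , 0.02792588]), 'opening': 1.0003381656486419} 18.700000000000003
top {'mtx': array([[482.00154856,   0.        , 264.88004368],
       [  0.        , 482.00154856, 210.61427822],
       [  0.        ,   0.        ,   1.        ]]), 'position': array([ 496.94364196,   29.25681522, 1009.04615547]), 'rotation': array([-3.01062813, -0.0058284 , -1.57457644])}
scene {'mtx': array([[452.40707427,   0.        , 272.95029738],
       [  0.        , 452.40707427, 210.21830888],
       [  0.        ,   0.        ,   1.        ]]), 'position': array([1276.77993527, -146.92182205,  515.95204538]), 'rotation': array([-2.13456936,  0.01286758,  1.32337275])}
wrist {'mtx': array([[342.51650934,   0.        , 286.55826943],
       [  0.        , 342.51650934, 204.78700505],
       [  0.        ,   0.        ,   1.        ]]), 'mount': array([[ 3.47227319e-04, -2.85221050e-01,  9.58461701e-01,
        -1.67098243e+02],
       [ 7.09880543e-04, -9.58461447e-01, -2.85221232e-01,
         7.38321127e+01],
       [ 9.99999688e-01,  7.79429916e-04, -1.30331124e-04,
         7.20184389e-01],
       [ 0.00000000e+00,  0.00000000e+00,  0.00000000e+00,
         1.00000000e+00]])}
```

View images.

```bash
sed -i "s/np.array(c\['rotation'\])/R.from_euler('xyz',c['rotation']).as_matrix()/g" h.py; grep from_euler h.py
```

```text
return R.from_euler('xyz',c['rotation']).as_matrix()@x+np.array(c['position'])
    c=r.get_calibration(n); x=R.from_euler('xyz',c['rotation']).as_matrix()@np.linalg.inv(c['mtx'])@[u,v,1]; p=np.array(c['position'])
```

View pics/top0.png

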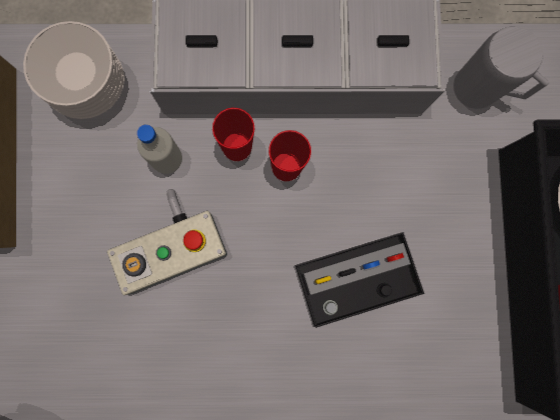

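View pics/scene0.png

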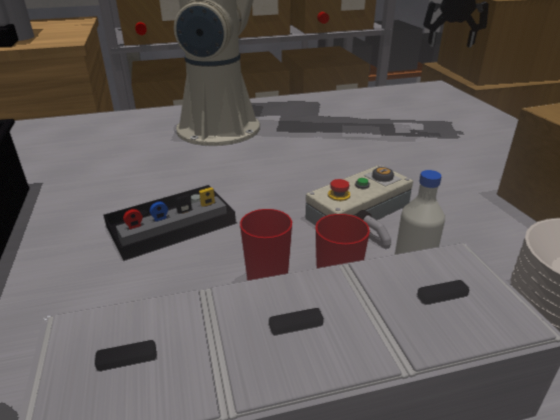

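View pics/wrist0.png

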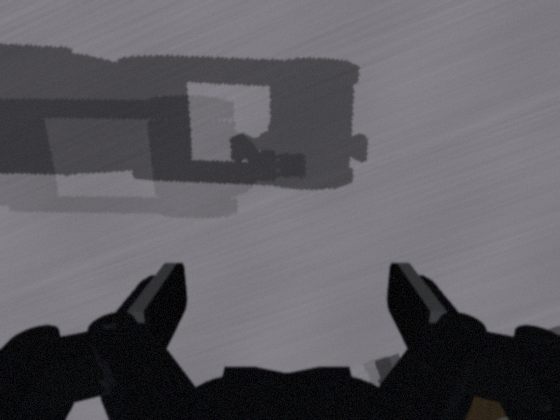

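```bash
python3 - <<'E'
from h import *
p=np.load('pics/top0.npz')['p'];d=np.load('pics/top0.npz')['d']
show(p,'t_cad',(290,225,430,330),5)
show(p,'t_sta',(100,200,235,300),5)
for n,u,v in [('yellow',323,280),('rotor',134,264)]: print(n,d[v,u],w('top',u,v,d[v,u]))
E
```

```text
yellow 925.34296 [485.27686692 -87.72472358  74.89820737]
rotor 934.72955 [517.30640699 277.50851954  67.33799813]
```

View pics/t_cad.png

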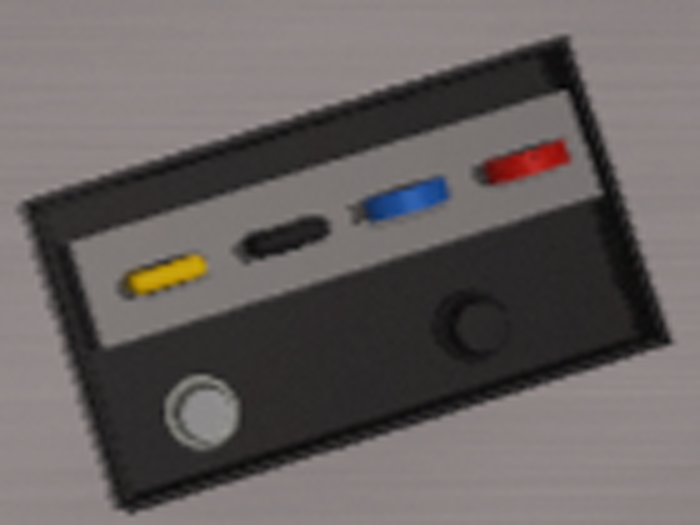

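View pics/t_sta.png

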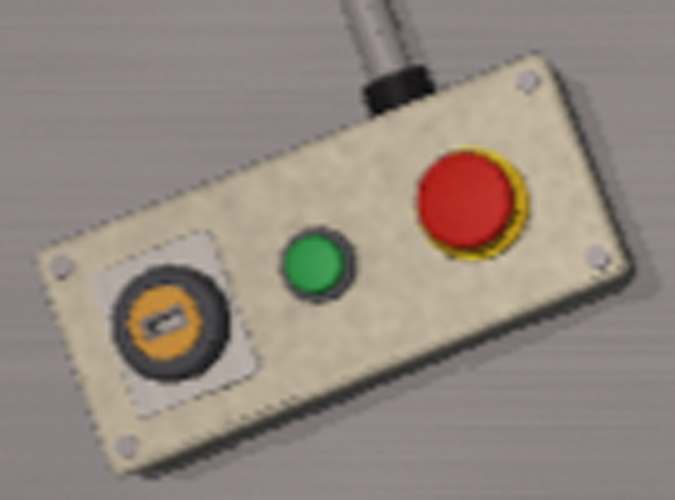

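```bash
cat >> h.py <<'E'
def tool():
    s=r.sense(); return R.from_euler('xyz',s['tcp_rot']).as_matrix(), s['eef_pos'], s
def wray_z(u,v,z,T=None):
    c=r.get_calibration('wrist'); M=c['mount']; A,p,_=tool() if T is None else T
    x=A@M[:3,:3]@np.linalg.inv(c['mtx'])@[u,v,1]; o=A@M[:3,3]+p
    return o+x*(z-o[2])/x[2]
def wproj(P,T=None):
    c=r.get_calibration('wrist'); M=c['mount']; A,p,_=tool() if T is None else T
    q=M[:3,:3].T@(A.T@(np.array(P)-p)-M[:3,3]); q=c['mtx']@q; return q[:2]/q[2]
def ang(v): return np.degrees(np.arctan2(v[1],v[0]))
E
python3 - <<'E'
from h import *
f=lambda x,y:(290+(x+.5)/5-.5,225+(y+.5)/5-.5)
g=lambda x,y:(100+(x+.5)/5-.5,200+(y+.5)/5-.5)
ks={n:ray_z('top',*f(*q),72) for n,q in dict(y=(168,271),k=(287,235),b=(405,199),r=(528,159)).items()}
for n in ks: print(n,ks[n].round(1))
print('row dir',ang(ks['y']-ks['r']),ang(ks['y']-ks['b']))
a,b=[ray_z('top',*f(*q),72) for q in((126,284),(208,261))]; print('yhead',ang(a-b),np.linalg.norm(a-b))
print('noz',ray_z('top',*f(202,412),25), ray_z('top',*f(475,325),25))
rot=ray_z('top',*g(165,322),78); st=ray_z('top',*g(466,200),90); lamp=ray_z('top',*g(313,264),76)
print('rotor',rot,'stop',st,lamp,'dir',ang(rot-st),np.linalg.norm((rot-st)[:2]))
a,b=[ray_z('top',*g(*q),78) for q in((145,329),(186,315))]; print('slot',ang(a-b),np.linalg.norm(a-b))
A,p,s=tool(); print(A.round(3)); print('z ang',ang(A[:,2]))
E
```

```text
y [487.5 -88.5  72. ]
k [ 501.1 -134.8   72. ]
b [ 514.8 -180.8   72. ]
r [ 530.  -229.1   72. ]
row dir 106.8127664913381 106.43656767994267
yhead 105.22609469292195 32.93992080256947
noz [ 430.93757967 -106.99049457   25.        ] [ 464.9933965  -218.03385417   25.        ]
rotor [517.0856682  277.37781892  78.        ] stop [562.65703925 161.07231918  90.        ] [539.15787484 221.64075383  76.        ] dir 111.39647427886314 124.91484752000706
slot 108.7819288666711 16.39953362731861
[[-0.    -0.936  0.351]
 [-0.001  0.351  0.936]
 [-1.     0.    -0.001]]
z ang 69.44480019671134
```

Emit:
{"api": "jog_arm", "payload": {
  "series": [
    [0, 0, 0, 0.35, -3.04, -3.35, 1],
    [0, 0, 0, 0.35, -3.04, -3.35, 1],
    [0, 0, 0, 0.35, -3.04, -3.35, 1],
    [0, 0, 0, 0.35, -3.04, -3.35, 1],
    [0, 0, 0, 0.35, -3.04, -3.35, 1],
    [0, 0, 0, 0.35, -3.04, -3.35, 1],
    [0, 0, 0, 0.35, -3.04, -3.35, 1],
    [0, 0, 0, 0.35, -3.04, -3.35, 1],
    [0, 0, 0, 0.35, -3.04, -3.35, 1],
    [0, 0, 0, 0.35, -3.04, -3.35, 1],
    [0, 0, 0, 0.35, -3.04, -3.35, 1],
    [0, 0, 0, 0.35, -3.04, -3.35, 1],
    [0, 0, 0, 0.35, -3.04, -3.35, 1],
    [0, 0, 0, 0.35, -3.04, -3.35, 1],
    [0, 0, 0, 0.35, -3.04, -3.35, 1],
    [0, 0, 0, 0.35, -3.04, -3.35, 1]
  ],
  "force": 80
}}

```text
clock: 1.75
eef_pos: [487.0, -89.4, 150.1]
tcp_rot: [-0.446, 1.571, 0.766]
contact_force: [2.2, -0.4, 0.0]
opening: 1.002
```

Emit:
{"api": "jog_arm", "payload": {
  "series": [
    [7.54, 0, 0, 0, 0, 0, 0.5],
    [7.54, 0, 0, 0, 0, 0, 0.5],
    [7.54, 0, 0, 0, 0, 0, 0.5],
    [7.54, 0, 0, 0, 0, 0, 0.5],
    [7.54, 0, 0, 0, 0, 0, 0.5],
    [7.54, 0, 0, 0, 0, 0, 0.5],
    [7.54, 0, 0, 0, 0, 0, 0.5],
    [0, 0, 0, 0, 0, 0, 0.5],
    [0, 0, 0, 0, 0, 0, 0.5]
  ]
}}

```text
clock: 2.65
eef_pos: [486.6, -87.5, 150.2]
tcp_rot: [2.742, 1.571, 3.037]
contact_force: [-0.1, 0.9, -1.2]
opening: 0.502
```

```bash
python3 - <<'E'
from h import *
A,p,s=tool(); print(A.round(4),p,ang(A[:,2]),s['opening'],s['qpos'].round(2),s['contact_force'])
save('wrist','w1'); print(wproj([487.5,-88.5,72]))
E
```

```text
[[-2.000e-04 -2.903e-01  9.569e-01]
 [ 0.000e+00  9.569e-01  2.903e-01]
 [-1.000e+00  1.000e-04 -2.000e-04]] [486.56404303 -87.46978921 150.19735907] 16.878137112540138 0.501948430170594 [-0.18  0.22  1.96 -0.    0.96 -0.48] [-0.0543369   0.85688202 -1.24636661]
[288.08237605 207.51287027]
```

View pics/w1.png

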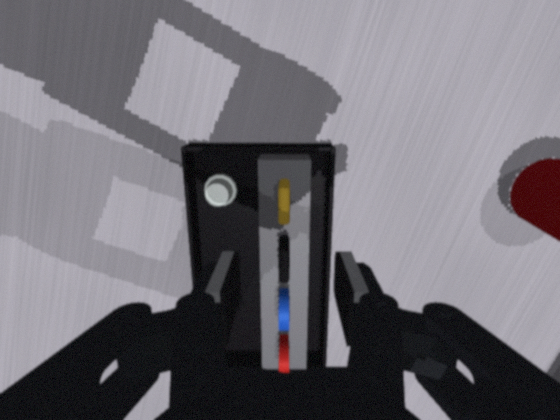

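```bash
python3 - <<'E'
from h import *
z=np.load('pics/w1.npz');show(z['p'],'w1c',(240,140,340,260),5)
E
```

```text
(no output)
```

View pics/w1c.png

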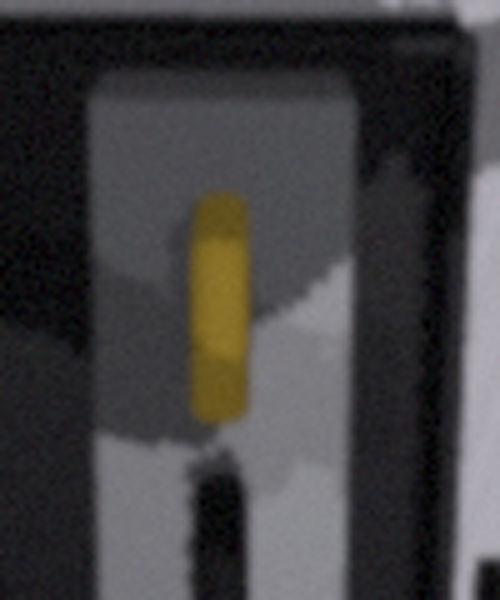

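```bash
python3 - <<'E'
from h import *
T=tool();A,p,_=T
for nm,u,v,z in [('near',219,194,42),('near',219,194,50),('far',220,423,70),('far',220,423,66),('c',219,300,72),('insR',353,300,36),('insL',92,300,36),('insTop',220,90,36)]:
    P=wray_z(240+(u+.5)/5-.5,140+(v+.5)/5-.5,z,T); print(nm,z,P.round(1),(A.T@(P-p)).round(1))
E
```

```text
near 42 [479.3 -74.5  42. ] [108.2  14.5  -3.2]
near 50 [478.9 -72.8  50. ] [100.2  16.2  -3.1]
far 70 [ 488.3 -102.9   70. ] [ 80.2 -15.3  -2.8]
far 66 [ 488.7 -104.3   66. ] [ 84.2 -16.7  -2.9]
c 72 [482.4 -83.6  72. ] [78.2  4.9 -2.9]
insR 36 [506.9 -86.8  36. ] [114.2  -5.2  19.6]
insL 36 [464.2 -99.7  36. ] [114.2  -5.3 -24.9]
insTop 36 [474.8 -59.   36. ] [114.2  30.6  -3. ]
```

Emit:
{"api": "jog_arm", "payload": {
  "series": [
    [0, 0, 0, 1.5, 0, -0.14, 0.5],
    [0, 0, 0, 3, 0, -0.14, 0.5],
    [0, 0, 0, 1.5, 0, 0, 0.5],
    [0, 0, 0, 0, 0, 0, 0.5],
    [0, 0, 0, 0, 0, 0, 0.5]
  ]
}}

```text
clock: 3.2
eef_pos: [484.1, -88.3, 90.5]
tcp_rot: [2.741, 1.57, 3.034]
contact_force: [0.5, 0.4, -0.2]
opening: 0.501
```

```bash
python3 - <<'E'
from h import *
T=tool();A,p,s=T; print(p,ang(A[:,2]))
z,_=save('wrist','w2'); show(z,'w2c',(200,140,370,300),4)
print(wproj(p-A[:,0]*0,T),wproj(p-A[:,0]*18.7,T))
E
```

```text
[484.10319735 -88.27206083  90.50007013] 16.746169774327722
[287.61052485 248.49346278] [287.72316454 264.4835504 ]
```

View pics/w2c.png

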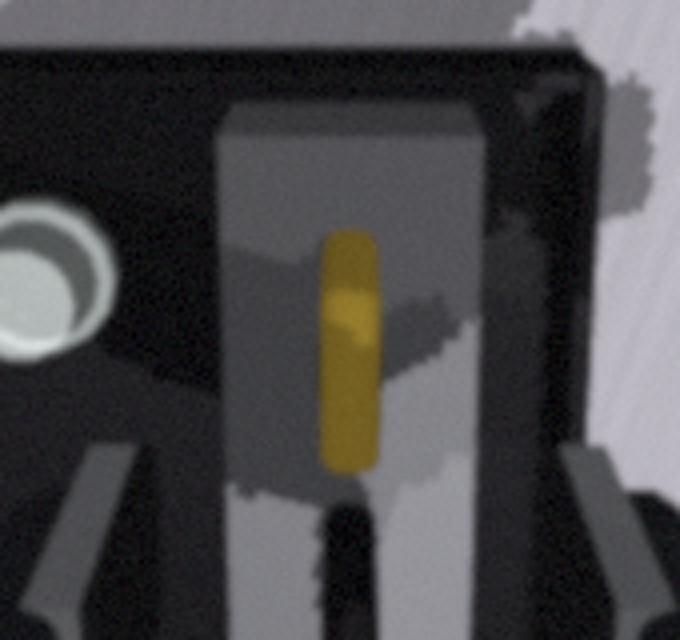

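```bash
python3 - <<'E'
from h import *
T=tool();A,p,_=T
for nm,u,v,z in [('near',350,230,42),('near',350,230,46),('far',348,473,70),('far',348,473,68)]:
    P=wray_z(200+(u+.5)/4-.5,140+(v+.5)/4-.5,z,T); print(nm,z,P.round(1),(A.T@(P-p)).round(1))
E
```

```text
near 42 [480.2 -74.3  42. ] [49.  14.8 -0.2]
near 46 [479.9 -73.3  46. ] [45.  15.9 -0.2]
far 70 [ 488.6 -103.3   70. ] [ 21.  -15.4  -0.5]
far 68 [ 488.8 -104.2   68. ] [ 23.  -16.4  -0.5]
```

Emit:
{"api": "jog_arm", "payload": {
  "series": [
    [0, 0, 0, 1.5, -0.03, -0.03, 0.5],
    [0, 0, 0, 2.0, 0, 0, 0.5],
    [0, 0, 0, 1.3, 0, 0, 0.5],
    [0, 0, 0, 0, 0, 0, 0.3],
    [0, 0, 0, 0, 0, 0, 0.2],
    [0, 0, 0, 0, 0, 0, 0.15],
    [0, 0, 0, 0, 0, 0, 0.1],
    [0, 0, 0, 0, 0, 0, 0.05],
    [0, 0, 0, 0, 0, 0, 0],
    [0, 0, 0, 0, 0, 0, 0],
    [0, 0, 0, 0, 0, 0, 0],
    [0, 0, 0, 0, 0, 0, 0]
  ],
  "force": 80
}}

```text
clock: 4.45
eef_pos: [484.7, -88.7, 43.4]
tcp_rot: [-0.417, 1.569, -0.126]
contact_force: [-0.2, 0.8, 7.2]
opening: 0.06
```

```bash
python3 - <<'E'
from h import *
T=tool();A,p,s=T; print(p,ang(A[:,2]),s['opening'],s['contact_force'],s['wrist_torque'])
z,_=save('wrist','w3'); show(z,'w3c',(200,140,370,300),4)
E
```

```text
[484.73832251 -88.7448795   43.36000365] 16.66035975190154 0.060177372996394175 [-0.18300131  0.79734132  7.18754246] [0.1388372  0.16598164 0.04137616]
```

View pics/w3c.png

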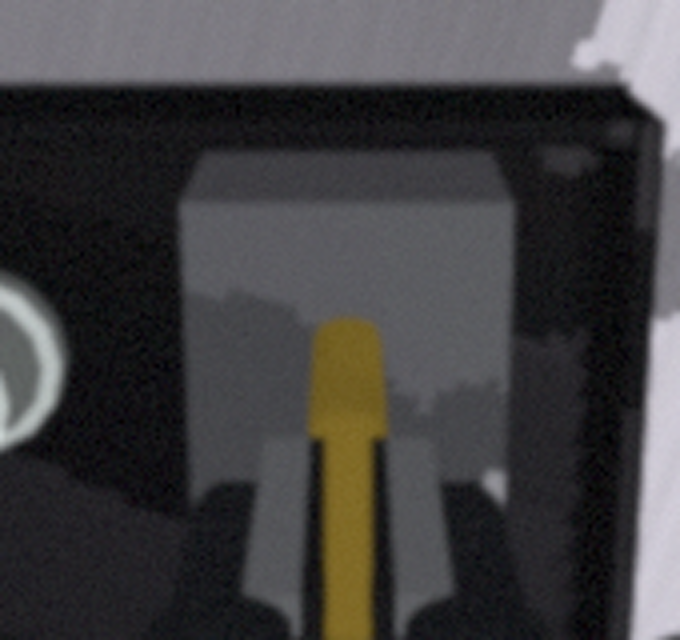

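Emit:
{"api": "jog_arm", "payload": {
  "series": [
    [0, 0, 0, -0.5, 0, 0, 0],
    [0, 0, 0, -1, 0, 0, 0],
    [0, 0, 0, -1.5, 0, 0, 0],
    [0, 0, 0, -2, 0, 0, 0],
    [0, 0, 0, -2.5, 0, 0, 0],
    [0, 0, 0, -2, 0, 0, 0],
    [0, 0, 0, -1.5, 0, 0, 0],
    [0, 0, 0, 0, 0, 0, 0],
    [0, 0, 0, 0, 0, 0, 0],
    [0, 0, 0, 0, 0, 0, 0]
  ]
}}

```text
clock: 5.5
eef_pos: [483.1, -88.5, 151.6]
tcp_rot: [2.687, 1.57, 2.978]
contact_force: [-0.5, 0.3, -0.8]
opening: 0.055
```

```bash
python3 - <<'E'
from h import *
T=tool();A,p,s=T; print(A.round(4),p,ang(A[:,2]),s['opening'],s['contact_force'],s['qpos'].round(3))
z,_=save('wrist','w4'); show(z,'w4c',(200,140,370,300),4)
save('scene','s4',(80,120,320,260),3)
d=np.array([517.1,277.4,150])-p; print(A.T@d)
E
```

```text
[[-1.200e-03 -2.868e-01  9.580e-01]
 [ 2.000e-04  9.580e-01  2.868e-01]
 [-1.000e+00  6.000e-04 -1.100e-03]] [483.1230961  -88.52469674 151.58344505] 16.66445056899774 0.05531376034469921 [-0.46978504  0.34386887 -0.760029  ] [-0.184  0.211  1.967 -0.     0.965 -0.475]
[  1.61626198 340.81181626 137.48641599]
```

View pics/w4c.png

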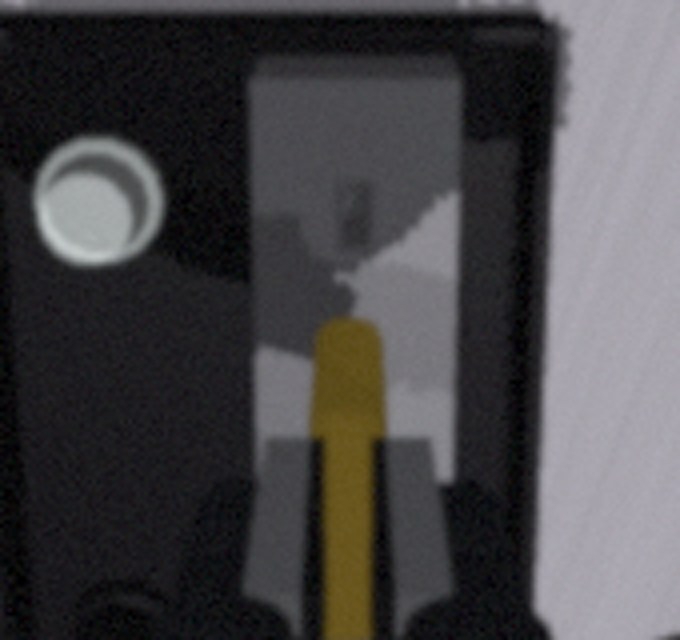

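View pics/s4.png

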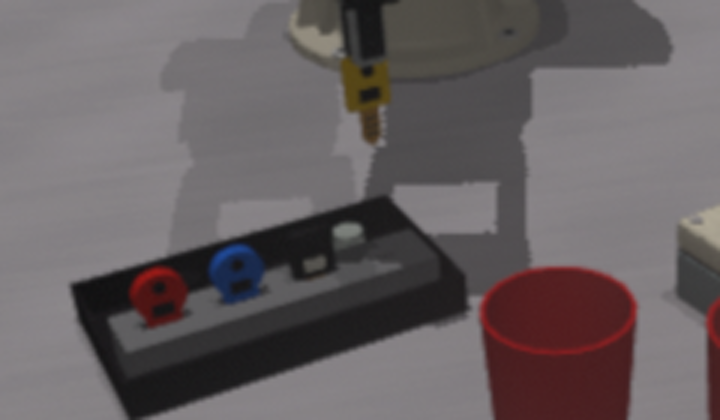

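Emit:
{"api": "jog_arm", "payload": {
  "series": [
    [0, 0, 0, -0.42, 1.41, 0.4, 0],
    [0, 0, 0, -0.42, 3.0, 1.2, 0],
    [0, 0, 0, -0.42, 3.5, 1.45, 0],
    [0, 0, 0, -0.42, 3.5, 1.45, 0],
    [0, 0, 0, -0.42, 3.5, 1.45, 0],
    [0, 0, 0, -0.42, 3.5, 1.45, 0],
    [0, 0, 0, -0.42, 3.5, 1.45, 0],
    [0, 0, 0, -0.42, 3.5, 1.45, 0],
    [0, 0, 0, -0.42, 3.5, 1.45, 0],
    [0, 0, 0, -0.42, 3, 1.2, 0],
    [-2.35, 0, 0, 0, 1.7, 0.8, 0],
    [-2.35, 0, 0, 0, 0, 0, 0],
    [0, 0, 0, 0, 0, 0, 0],
    [0, 0, 0, 0, 0, 0, 0],
    [0, 0, 0, 0, 0, 0, 0]
  ]
}}

```text
clock: 7.1
eef_pos: [519.0, 272.1, 194.1]
tcp_rot: [-2.829, 1.57, -2.457]
contact_force: [0.4, 0.4, -0.2]
opening: 0.06
```

```bash
python3 - <<'E'
from h import *
T=tool();A,p,s=T; print(A.round(4),p,ang(A[:,2]),s['opening'],s['contact_force'],s['qpos'].round(3))
z,_=save('wrist','w5'); show(z,'w5c',(230,130,340,220),7)
z=np.load('pics/w4.npz')['p']; show(z,'w4d',(230,130,340,220),7)
E
```

```text
[[-4.000e-04 -3.633e-01  9.317e-01]
 [-3.000e-04  9.317e-01  3.633e-01]
 [-1.000e+00 -2.000e-04 -5.000e-04]] [518.99925118 272.14072862 194.09595688] 21.299938165718505 0.060154050263091674 [ 0.3643392   0.39496386 -0.21568991] [ 0.48   0.305  1.731 -0.     1.106  0.109]
```

View pics/w5c.png

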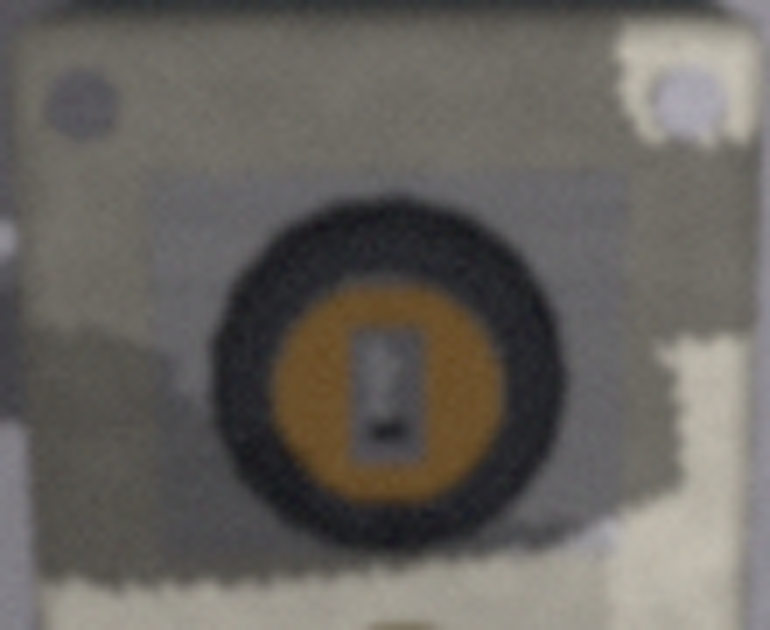

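View pics/w4d.png

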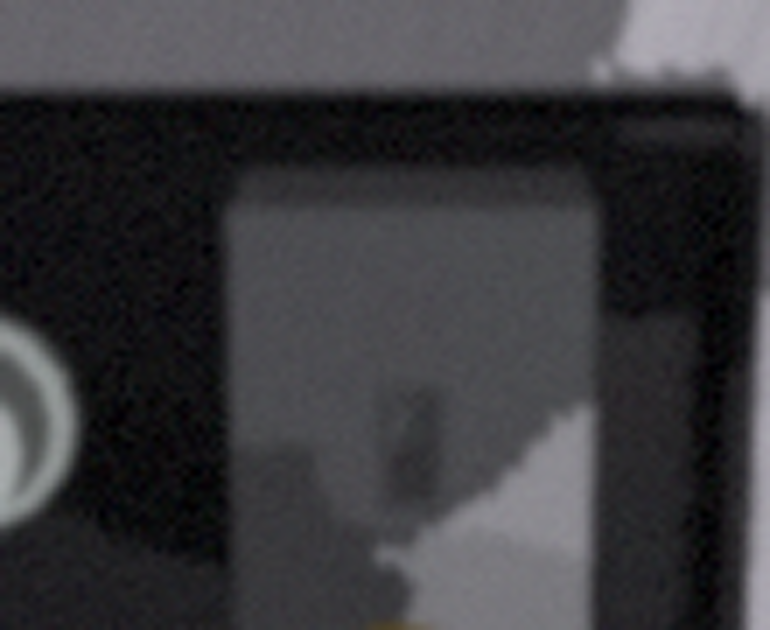

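View pics/w5.png

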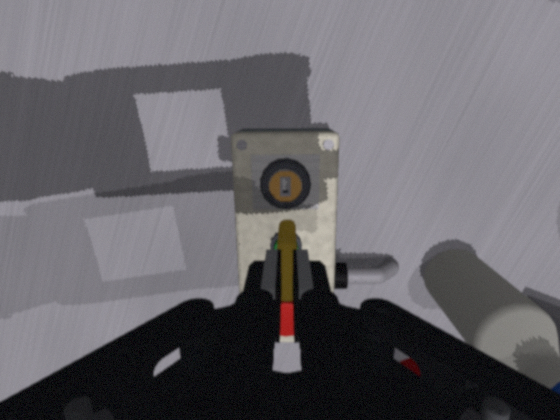

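```bash
python3 - <<'E'
from h import *
f=lambda x,y:(230+(x+.5)/7-.5,130+(y+.5)/7-.5)
A4=np.array([[-1.2e-3,-.2868,.958],[2e-4,.958,.2868],[-1,6e-4,-1.1e-3]]);p4=np.array([483.123,-88.525,151.583])
T4=(A4,p4,None); P=wray_z(*f(409,445),36,T4); m=A4.T@(P-p4); tr=A4.T@(np.array([484.738,-88.745,36])-p4)
print('slot meas',m,'true',tr)
T=tool(); P=wray_z(*f(389,394),78,T); k=T[0].T@(P-T[1]); print('keyway',P,k,'corrected',k-m+tr)
P=wray_z(*f(388,391),78,T);print(P)
a=wray_z(*f(83,104),62,T);b=wray_z(*f(688,102),62,T);print('screw dir',ang(b-a),ang(T[0][:,2]))
print(k-m+tr, T[0]@(k-m+tr)+T[1])
E
```

```text
slot meas [1.15582395e+02 1.04999723e-01 7.66953413e-01] true [115.581018   -0.7432918   1.6112153]
keyway [515.19061659 277.43795712  78.        ] [116.19923172   6.33904194  -1.66922761] corrected [116.19785513   5.49075042  -0.82496572]
[514.94222887 277.74177375  78.        ]
screw dir 21.529409047286595 21.298307312366813
[116.19785513   5.49075042  -0.82496572] [516.28533696 276.95425844  78.00119527]
```

Emit:
{"api": "jog_arm", "payload": {
  "series": [
    [-0.2, 0, 0, 1, 0.55, -0.08, 0],
    [0, 0, 0, 2, 0, 0, 0],
    [0, 0, 0, 2, 0, 0, 0],
    [0, 0, 0, 1.5, 0, 0, 0],
    [0, 0, 0, 1, 0, 0, 0],
    [0, 0, 0, 0, 0, 0, 0],
    [0, 0, 0, 0, 0, 0, 0],
    [0, 0, 0, 0, 0, 0, 0]
  ]
}}

```text
clock: 7.95
eef_pos: [517.0, 277.9, 120.1]
tcp_rot: [0.117, 1.569, 0.493]
contact_force: [0.3, 0.8, 0.6]
opening: 0.059
```

```bash
python3 - <<'E'
from h import *
T=tool();A,p,s=T; print(A.round(4),p,ang(A[:,2]),s['opening'],s['contact_force'],s['wrist_torque'])
z,_=save('wrist','w6'); show(z,'w6c',(200,130,370,280),4)
save('scene','s6',(310,100,430,230),5)
E
```

```text
[[ 1.300e-03 -3.675e-01  9.300e-01]
 [ 7.000e-04  9.300e-01  3.675e-01]
 [-1.000e+00  2.000e-04  1.400e-03]] [516.99541633 277.92992136 120.131242  ] 21.560511577252143 0.05912730179928088 [0.26709476 0.77760063 0.56804194] [-0.06851769 -0.01900481 -0.01092596]
```

View pics/w6c.png

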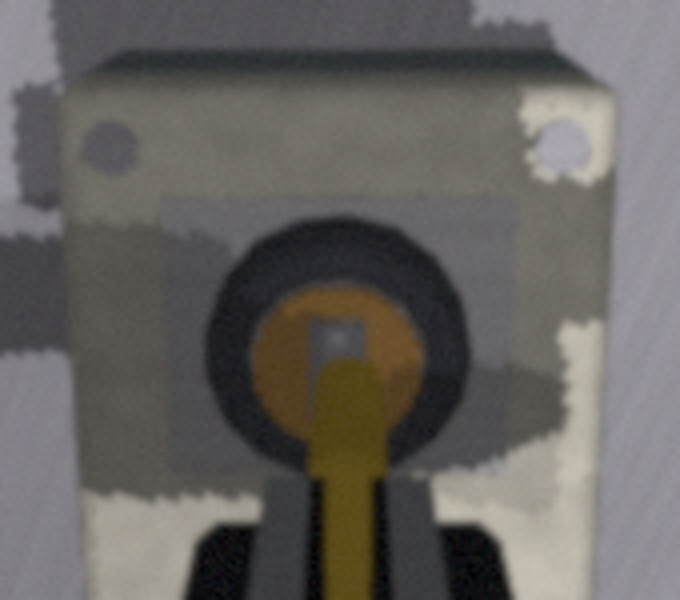

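View pics/s6.png

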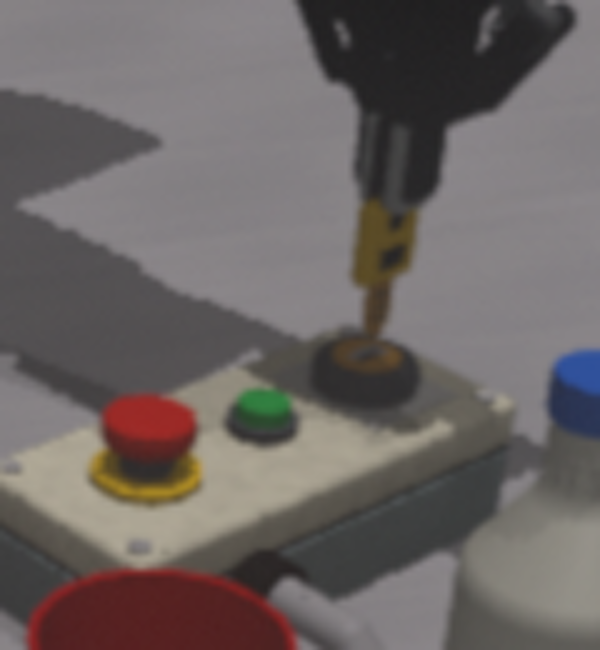

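```bash
python3 - <<'E'
from h import *
f=lambda x,y:(200+(x+.5)/4-.5,130+(y+.5)/4-.5)
for i in range(3):
    T=tool();A,p,s=T;print(p)
k=A.T@(wray_z(*f(338,361),78,T)-p);print('rotor centre',k)
k=A.T@(wray_z(*f(338,318),78,T)-p);print('slot top bevel',k)
k=A.T@(wray_z(*f(349,360),p[2]+5,T)-p);print('key near edge',k)
k=A.T@(wray_z(*f(341,480),p[2]+28,T)-p);
z=np.load('pics/w6.npz')['p']; show(z,'w6d',(240,180,330,260),8)
print(A.T@(np.array([516.3,277,78])-p))
E
```

```text
[516.93280301 277.89080429 120.10853541]
[516.93280301 277.89080429 120.10853541]
[516.93280301 277.89080429 120.10853541]
rotor centre [42.10596833  1.47042914 -2.02260576]
slot top bevel [42.10733704  8.74068823 -2.01304035]
key near edge [-4.99709244 17.92011328 -0.29960454]
[42.10707453 -0.60379416 -0.97592679]
```

View pics/w6d.png

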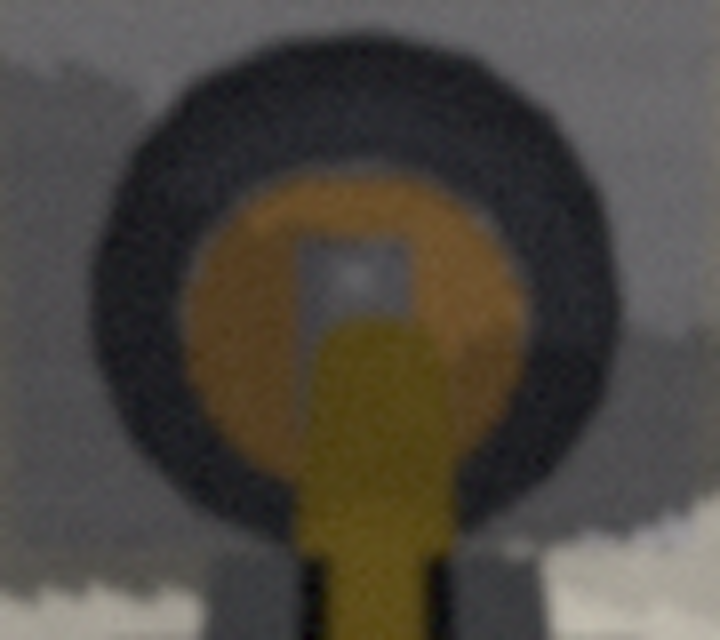

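Emit:
{"api": "jog_arm", "payload": {
  "series": [
    [0, 0, 0, 0.3, -0.02, -0.12, 0],
    [0, 0, 0, 0.3, 0, 0, 0],
    [0, 0, 0, 0.2, 0, 0, 0],
    [0, 0, 0, 0.2, 0, 0, 0],
    [0, 0, 0, 0, 0, 0, 0],
    [0, 0, 0, 0, 0, 0, 0]
  ]
}}

```text
clock: 8.65
eef_pos: [515.3, 277.0, 109.2]
tcp_rot: [-2.839, 1.571, -2.462]
contact_force: [-0.4, -0.3, -0.3]
opening: 0.06
```

```bash
python3 - <<'E'
from h import *
A,p,s=tool(); print(p,ang(A[:,2]),s['contact_force'],s['wrist_torque'],A.T@s['contact_force'])
E
```

```text
[515.34619009 276.96033847 109.19579814] 21.564229608996364 [-0.37748097 -0.3253927  -0.26991602] [ 0.02811743 -0.00882711 -0.02669343] [ 0.26999921 -0.16386289 -0.47061272]
```

Emit:
{"api": "jog_arm", "payload": {
  "series": [
    [0, 0, 0, 0.1, 0, 0, 0],
    [0, 0, 0, 0.1, 0, 0, 0],
    [0, 0, 0, 0.1, 0, 0, 0],
    [0, 0, 0, 0, 0, 0, 0]
  ]
}}

```text
clock: 9.05
eef_pos: [515.2, 276.9, 106.1]
tcp_rot: [-2.909, 1.571, -2.532]
contact_force: [-0.8, -0.4, -0.6]
opening: 0.062
```

```bash
python3 - <<'E'
from h import *
A,p,s=tool(); print(p,ang(A[:,2]),s['contact_force'],s['wrist_torque'],A.T@s['contact_force'])
z,_=save('wrist','w7'); show(z,'w7c',(240,180,330,260),8)
E
```

```text
[515.2471129  276.91051725 106.11414897] 21.564039424127245 [-0.76444827 -0.38870038 -0.63662877] [ 0.0452816   0.0084834  -0.00197234] [ 0.63686031 -0.08048814 -0.85363689]
```

View pics/w7c.png

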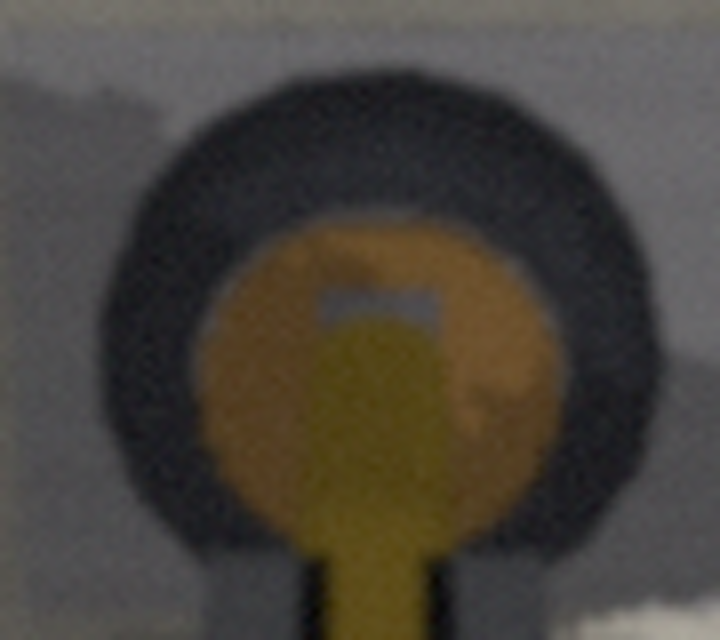

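Emit:
{"api": "jog_arm", "payload": {
  "series": [
    [1.5, 0, 0, 0.1, 0, 0, 0],
    [-3, 0, 0, 0.1, 0, 0, 0],
    [3, 0, 0, 0.1, 0, 0, 0],
    [-3, 0, 0, 0.1, 0, 0, 0],
    [3, 0, 0, 0.1, 0, 0, 0],
    [-1.5, 0, 0, 0, 0, 0, 0],
    [0, 0, 0, 0, 0, 0, 0]
  ]
}}

```text
clock: 9.8
eef_pos: [515.6, 277.0, 101.5]
tcp_rot: [-0.027, 1.57, 0.351]
contact_force: [0.6, -0.8, 2.1]
opening: 0.063
```

```bash
cat > st.py <<'E'
from h import *
A,p,s=tool(); print(p,ang(A[:,2]),ang(A[:,0]*0+A[:,1]),'F',s['contact_force'].round(2),'tq',s['wrist_torque'].round(3),'Ftool',(A.T@s['contact_force']).round(2),s['opening'],'tilt',np.degrees(np.arccos(-A[2,0])))
E
python3 st.py
```

```text
[515.58947772 277.034213   101.51568994] 21.6730390391357 111.67303866639226 F [ 0.59 -0.76  2.08] tq [-0.109 -0.017  0.004] Ftool [-2.08 -0.92  0.27] 0.06269623263793353 tilt 0.028198294394926274
```

Emit:
{"api": "jog_arm", "payload": {
  "series": [
    [1.5, 0, 0, 0.1, 0, 0, 0],
    [-3, 0, 0, 0.1, 0, 0, 0],
    [3, 0, 0, 0.1, 0, 0, 0],
    [-3, 0, 0, 0.1, 0, 0, 0],
    [3, 0, 0, 0.1, 0, 0, 0],
    [-3, 0, 0, 0.1, 0, 0, 0],
    [1.5, 0, 0, 0, 0, 0, 0],
    [0, 0, 0, 0, 0, 0, 0]
  ]
}}

```text
clock: 10.6
eef_pos: [516.2, 277.5, 96.3]
tcp_rot: [0.128, 1.569, 0.503]
contact_force: [-0.6, -0.3, 8.2]
opening: 0.059
```

```bash
python3 st.py; python3 - <<'E'
from h import *
z,_=save('wrist','w8'); show(z,'w8c',(240,180,330,260),8)
save('scene','s8',(310,100,430,230),5)
E
```

```text
[516.21463983 277.48952293  96.28036246] 21.498246173403658 111.4982776318475 F [-0.6  -0.33  8.22] tq [-0.081  0.09   0.036] Ftool [-8.22 -0.09 -0.66] 0.05875713233561631 tilt 0.11934851719809775
```

View pics/w8c.png

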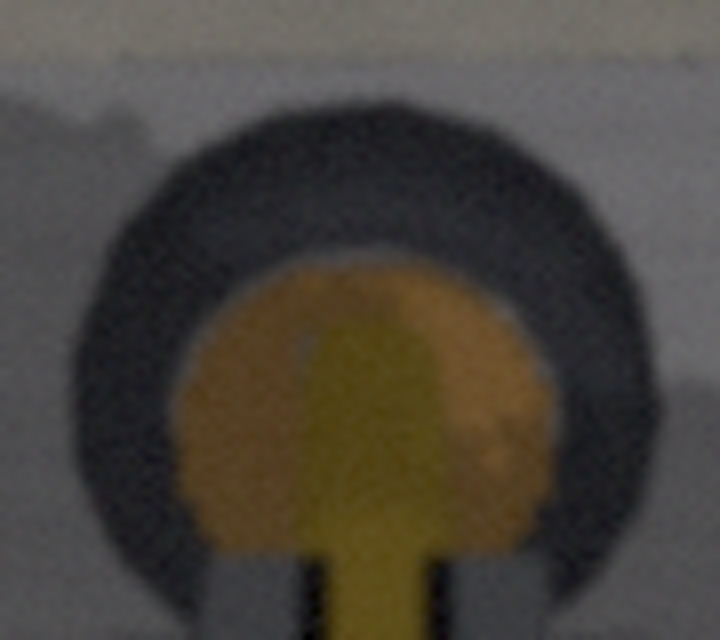

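View pics/s8.png

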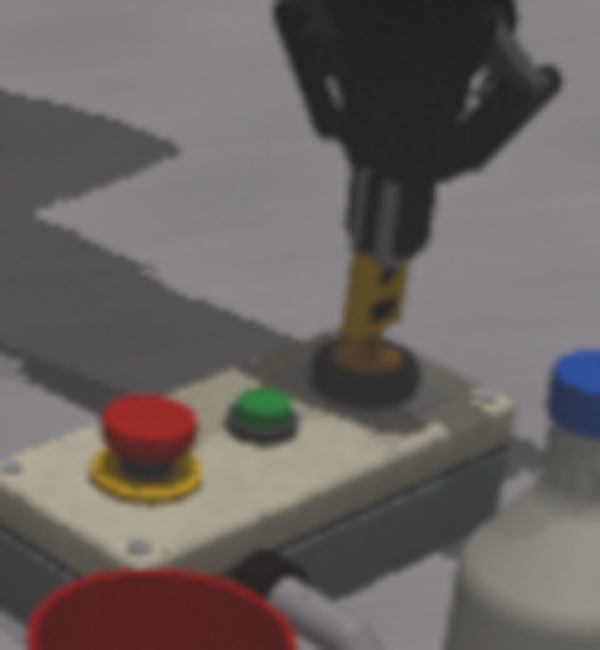

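Emit:
{"api": "jog_arm", "payload": {
  "series": [
    [1.5, 0, 0, 0.1, 0, -0.03, 0],
    [-3, 0, 0, 0.1, 0, -0.03, 0],
    [3, 0, 0, 0.1, 0, 0, 0],
    [-3, 0, 0, 0.1, 0, 0, 0],
    [3, 0, 0, 0.1, 0, 0, 0],
    [-3, 0, 0, 0.1, 0, 0, 0],
    [1.5, 0, 0, 0, 0, 0, 0],
    [0, 0, 0, 0, 0, 0, 0]
  ]
}}

```text
clock: 11.5
eef_pos: [515.2, 277.0, 89.6]
tcp_rot: [0.165, 1.57, 0.54]
contact_force: [0.1, 0.8, 3.7]
opening: 0.058
```

```bash
python3 st.py; python3 - <<'E'
from h import *
z,_=save('wrist','w9'); show(z,'w9c',(240,180,330,260),8)
E
```

```text
[515.19851542 277.03291769  89.61855455] 21.449591203563116 111.44960038927734 F [0.13 0.83 3.69] tq [ 0.062 -0.064  0.048] Ftool [-3.69  0.73  0.43] 0.05839195981968782 tilt 0.056962401499225816
```

View pics/w9c.png

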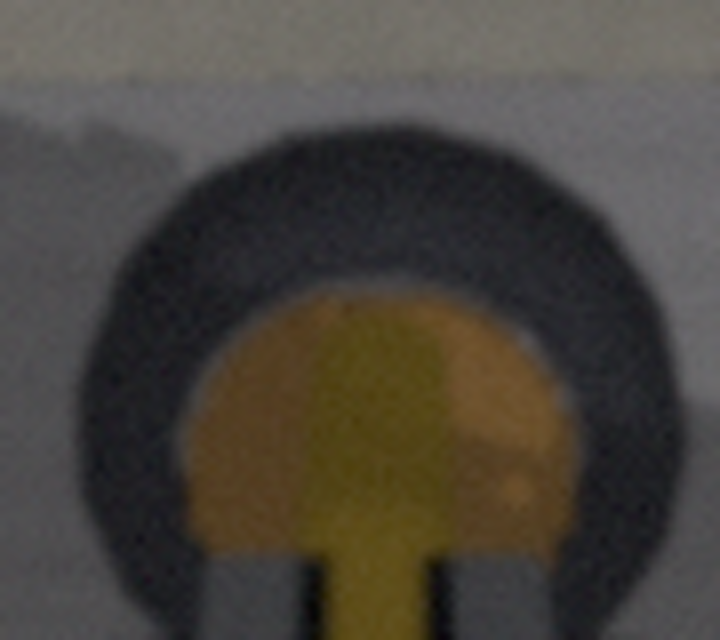

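Emit:
{"api": "jog_arm", "payload": {
  "series": [
    [1.5, 0, 0, 0.1, 0, 0, 0],
    [-3, 0, 0, 0.1, 0, 0, 0],
    [3, 0, 0, 0.1, 0, 0, 0],
    [-3, 0, 0, 0.1, 0, 0, 0],
    [1.5, 0, 0, 0.1, 0, 0, 0],
    [0, 0, 0, 0, 0, 0, 0],
    [0, 0, 0, 0, 0, 0, 0]
  ]
}}

```text
clock: 12.25
eef_pos: [515.5, 277.0, 85.2]
tcp_rot: [0.018, 1.569, 0.394]
contact_force: [0.7, -1.3, 11.0]
opening: 0.063
```

```bash
python3 st.py; python3 - <<'E'
from h import *
z,_=save('wrist','w10'); show(z,'w10c',(240,180,330,260),8)
save('scene','s10',(330,110,430,200),8)
E
```

```text
[515.54171476 277.04953527  85.20350259] 21.529883228279534 111.5298859845012 F [ 0.71 -1.29 11.  ] tq [-0.107  0.069  0.023] Ftool [-11.    -1.46   0.21] 0.06288555571781444 tilt 0.09316082297724144
```

View pics/w10c.png

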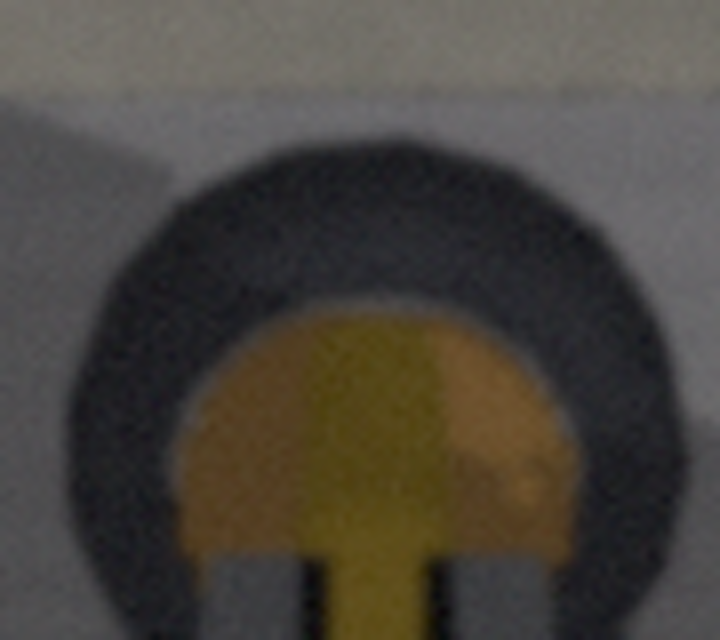

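View pics/s10.png

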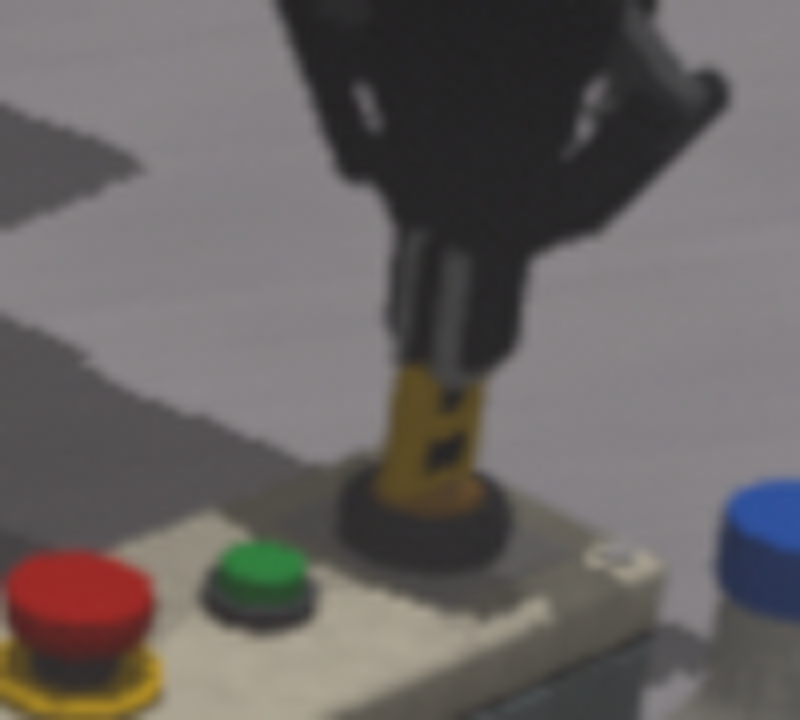

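```bash
python3 - <<'E'
from h import *
z=np.load('pics/s10.npz');d=z['d'];p=z['p']
print('scene column')
for u in (382,384,386,388):
  for v in range(136,176,3):
    q=w('scene',u,v,d[v,u]); print(u,v,q.round(0),p[v,u])
E
```

```text
scene column
382 136 [515. 264. 157.] [38 38 39]
382 139 [511. 268. 149.] [58 58 59]
382 142 [517. 265. 145.] [50 50 49]
382 145 [516. 267. 138.] [45 44 44]
382 148 [517. 267. 132.] [42 41 42]
382 151 [516. 268. 125.] [41 40 40]
382 154 [514. 270. 117.] [45 42 39]
382 157 [523. 266. 115.] [91 76 38]
382 160 [526. 265. 109.] [90 74 37]
382 163 [524. 267. 101.] [91 75 38]
382 166 [521. 270.  93.] [86 71 38]
382 169 [521. 270.  86.] [84 70 37]
382 172 [522. 271.  79.] [79 64 42]
382 175 [530. 267.  77.] [49 47 47]
384 136 [515. 269. 157.] [39 38 39]
384 139 [514. 270. 149.] [41 40 41]
384 142 [516. 270. 144.] [41 39 40]
384 145 [523. 267. 141.] [44 42 43]
384 148 [523. 268. 134.] [52 50 51]
384 151 [525. 268. 129.] [57 56 56]
384 154 [524. 269. 122.] [59 58 58]
384 157 [527. 268. 116.] [76 69 53]
384 160 [523. 271. 107.] [79 66 38]
384 163 [521. 273.  99.] [89 74 37]
384 166 [520. 275.  92.] [44 41 38]
384 169 [518. 277.  84.] [79 67 37]
384 172 [523. 275.  79.] [79 63 42]
384 175 [533. 270.  78.] [49 47 47]
386 136 [525. 268. 161.] [40 38 39]
386 139 [528. 267. 156.] [39 38 39]
386 142
[... 231 characters left out ...]
106.] [50 45 38]
386 163 [520. 279.  98.] [83 70 37]
386 166 [519. 280.  90.] [42 40 38]
386 169 [520. 280.  84.] [84 70 40]
386 172 [528. 277.  81.] [80 63 44]
386 175 [536. 273.  79.] [49 47 47]
388 136 [530. 269. 163.] [38 37 38]
388 139 [532. 269. 157.] [39 38 39]
388 142 [523. 275. 146.] [55 55 55]
388 145 [527. 273. 142.] [56 55 57]
388 148 [528. 274. 136.] [50 50 50]
388 151 [528. 275. 129.] [44 43 44]
388 154 [530. 274. 123.] [42 41 42]
388 157 [523. 279. 113.] [70 67 62]
388 160 [516. 284. 102.] [83 70 38]
388 163 [518. 284.  96.] [86 73 40]
388 166 [515. 287.  88.] [83 71 45]
388 169 [510. 290.  78.] [86 71 46]
388 172 [526. 282.  80.] [86 67 45]
388 175 [536. 277.  79.] [49 47 48]
```

```bash
python3 - <<'E'
from h import *
z=np.load('pics/w10.npz');d=z['d'];T=tool();A,p,_=T
c=r.get_calibration('wrist');M=c['mount'];K=np.linalg.inv(c['mtx'])
for u in (271,287,302):
  for v in (225,235,243,248,250,252,256,262,270,280,290,310):
    q=M[:3,:3]@(K@[u,v,1]*d[v,u])+M[:3,3]; print(u,v,q.round(1),z['p'][v,u], 'worldz',round((A@q+p)[2],1))
show(z['p'],'w10w',(200,180,370,400),3)
E
```

```text
271 225 [ 7.2 10.6 -8.9] [81 61 37] worldz 78.0
271 235 [ 7.6  4.7 -9. ] [81 59 30] worldz 77.6
271 243 [ 7.6 -0.  -9. ] [82 61 32] worldz 77.6
271 248 [ 6.9 -2.7 -9. ] [82 65 44] worldz 78.3
271 250 [-29.9  12.6  -7.2] [60 59 59] worldz 115.1
271 252 [-31.2  12.2  -7.2] [64 66 68] worldz 116.4
271 256 [-35.7  12.4  -7. ] [60 60 63] worldz 120.9
271 262 [-40.6  12.1  -6.8] [62 63 64] worldz 125.8
271 270 [-47.3  12.   -6.5] [57 59 62] worldz 132.5
271 280 [-57.  13.  -6.] [60 61 63] worldz 142.2
271 290 [-61.   11.3  -5.9] [69 69 73] worldz 146.2
271 310 [-74.9  12.5  -5.3] [ 5 10 13] worldz 160.1
287 225 [-4.8 15.  -0.2] [87 74 28] worldz 90.0
287 235 [-17.5  14.6  -0.2] [86 70 25] worldz 102.7
287 243 [-26.2  14.3  -0.3] [87 71 18] worldz 111.4
287 248 [-27.9  12.6  -0.3] [94 78 23] worldz 113.1
287 250 [-29.1  12.2  -0.3] [92 76 24] worldz 114.3
287 252 [-28.2  10.8  -0.3] [93 77 24] worldz 113.4
287 256 [-28.    8.8  -0.3] [96 79 23] worldz 113.3
287 262 [-28.3   6.   -0.3] [93 75 21] worldz 113.5
287 270 [-27.8   1.8  -0.2] [92 76 22] worldz 113.0
287 280 [-27.9  -3.1  -0.2] [96 80 28] worldz 113.1
287 290 [-167.1   73.9   -0.5] [96 78 28] worldz 252.3
287 310 [ 16.8 -48.5  -0.1] [37 62 43] worldz 68.4
302 225 [ 7.  10.7  7.9] [95 68 40] worldz 78.2
302 235 [8.3 4.4 8. ] [109  80  46] worldz 76.9
302 243 [7.  0.2 8. ] [82 62 31] worldz 78.2
302 248 [ 7.9 -3.1  8.1] [80 61 41] worldz 77.4
302 250 [-29.8  12.5   6.3] [64 61 63] worldz 115.0
302 252 [-32.2  12.7   6.2] [63 62 64] worldz 117.4
302 256 [-36.2  12.7   6. ] [61 61 63] worldz 121.4
302 262 [-41.6  12.6   5.8] [63 62 67] worldz 126.9
302 270 [-48.4  12.5   5.5] [58 60 63] worldz 133.6
302 280 [-56.9  12.9   5.1] [62 63 64] worldz 142.1
302 290 [-61.9  11.8   4.9] [69 70 73] worldz 147.1
302 310 [-75.4  12.9   4.3] [16 17 18] worldz 160.6
```

View pics/w10w.png

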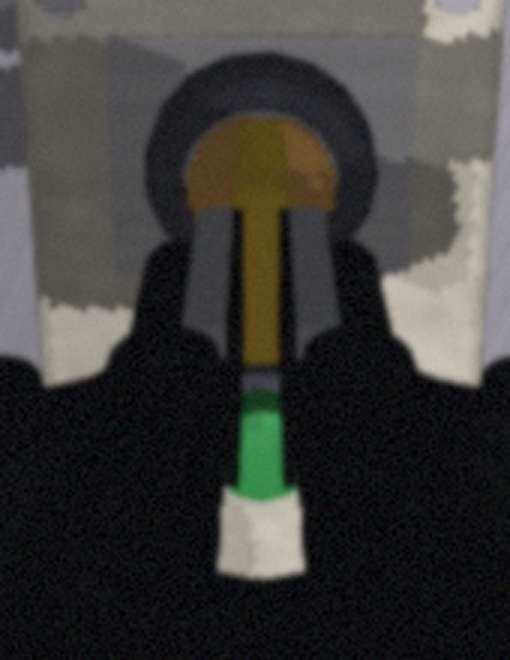

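Emit:
{"api": "jog_arm", "payload": {
  "series": [
    [0, 0, 0, 0.1, 0, 0, 0],
    [0, 0, 0, 0, 0, 0, 0],
    [0, 0, 0, 0, 0, 0, 0],
    [0, 0, 0, 0, 0, 0, 0]
  ]
}}

```text
clock: 12.75
eef_pos: [515.9, 277.3, 85.1]
tcp_rot: [0.061, 1.568, 0.437]
contact_force: [-1.6, -1.6, 17.7]
opening: 0.062
```

```bash
python3 st.py
```

```text
[515.91123834 277.27256094  85.0619704 ] 21.533140096788365 111.53316343377749 F [-1.58 -1.56 17.65] tq [-0.254  0.368 -0.06 ] Ftool [-17.66  -0.86  -2.  ] 0.061801689394395995 tilt 0.14779141610425547
```

Emit:
{"api": "jog_arm", "payload": {
  "series": [
    [4, 0, 0, 0, 0, 0, 0],
    [5, 0, 0, 0, 0, 0, 0],
    [5, 0, 0, 0, 0, 0, 0],
    [5, 0, 0, 0, 0, 0, 0],
    [5, 0, 0, 0, 0, 0, 0],
    [0, 0, 0, 0, 0, 0, 0]
  ]
}}

```text
clock: 13.35
eef_pos: [516.2, 277.3, 85.1]
tcp_rot: [0.451, 1.568, 0.405]
contact_force: [-0.5, -1.0, 16.7]
opening: 0.061
```

```bash
python3 st.py; python3 - <<'E'
from h import *
z,_=save('wrist','w11'); show(z,'w11c',(200,180,370,400),3)
E
```

```text
[516.16351925 277.28522064  85.0856777 ] -2.640162390696646 87.36004305965226 F [-0.49 -1.02 16.75] tq [-0.324  0.142  0.016] Ftool [-16.75  -1.02  -0.4 ] 0.061288411686328495 tilt 0.1731592278181007
```

View pics/w11c.png

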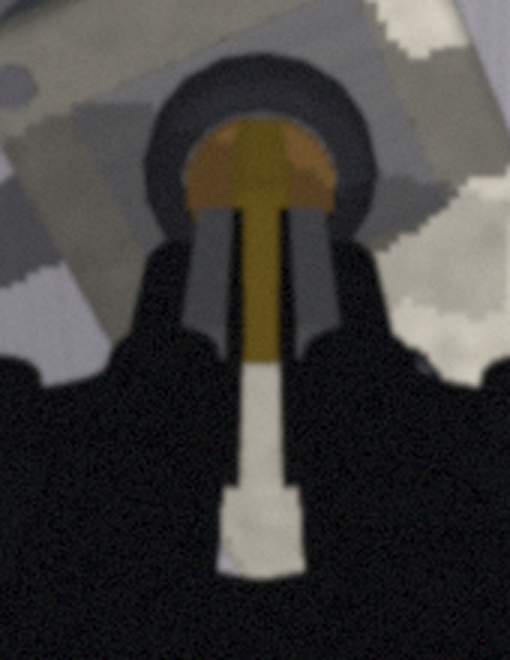

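Emit:
{"api": "jog_arm", "payload": {
  "series": [
    [5, 0, 0, 0, 0, 0, 0],
    [6, 0, 0, 0, 0, 0, 0],
    [6, 0, 0, 0, 0, 0, 0],
    [6, 0, 0, 0, 0, 0, 0],
    [6, 0, 0, 0, 0, 0, 0],
    [6, 0, 0, 0, 0, 0, 0],
    [6, 0, 0, 0, 0, 0, 0],
    [6, 0, 0, 0, 0, 0, 0],
    [6, 0, 0, 0, 0, 0, 0],
    [5, 0, 0, 0, 0, 0, 0],
    [4, 0, 0, 0, 0, 0, 0],
    [0, 0, 0, 0, 0, 0, 0],
    [0, 0, 0, 0, 0, 0, 0],
    [0, 0, 0, 0, 0, 0, 0]
  ]
}}

```text
clock: 14.8
eef_pos: [516.7, 277.2, 85.1]
tcp_rot: [1.419, 1.567, 0.294]
contact_force: [1.0, -1.8, 15.3]
opening: 0.061
```

```bash
python3 st.py; python3 - <<'E'
from h import *
z,_=save('wrist','w12'); show(z,'w12c',(200,180,370,400),3)
z,_=save('scene','s12',(300,90,440,220),5)
save('top','t12'); print(r.sense()['qvel'].round(4),r.sense()['qpos'].round(3))
E
```

```text
[516.71283087 277.19554802  85.10676991] -64.4552213810269 25.544911303546392 F [ 1.03 -1.79 15.27] tq [-0.454 -0.192  0.052] Ftool [-15.27   0.21   2.06] 0.060563762639501 tilt 0.22529057382376633
[ 0.0004  0.0003 -0.0001 -0.0017  0.0002  0.0001] [ 4.900e-01  4.320e-01  1.820e+00 -1.000e-03  8.850e-01  1.616e+00]
```

View pics/w12c.png

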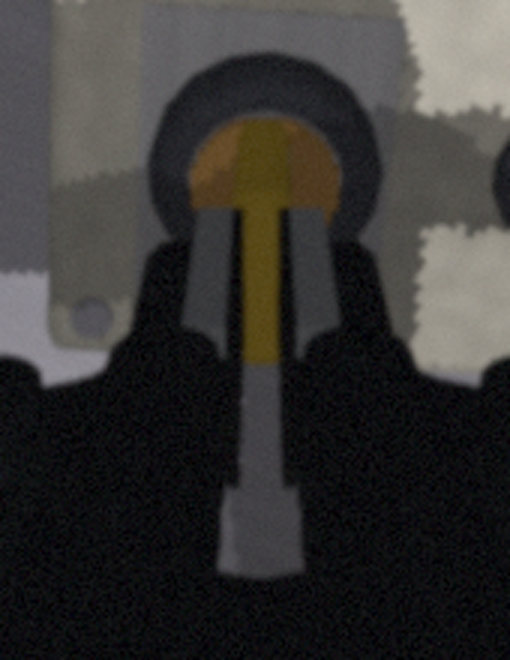

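View pics/s12.png

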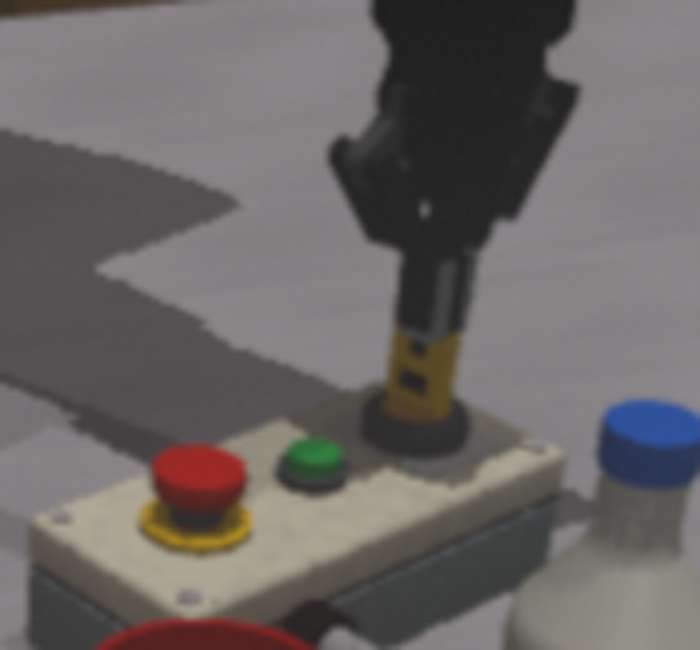

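```bash
python3 - <<'E'
from h import *
print(r.sign_off()); 
E
```

```text
the job is handed in; nothing more can be done
None
```

I drew the yellow key from the caddy and worked it past the pins into the key switch with small twists. I then turned it about 86° clockwise and handed the job in at about 15 s with the grip (80 N) still on the key.

**Seated:** The tool reads z = 85.1 mm, which puts the key's shoulder within about 0.5 mm of the rotor face. Before turning, pushing 1 mm further only raised the force from 11 to 18 N, so it was seated.

**Turned:** The tool turned 86° (1.50 rad). The rotor's own angle cannot be read. Allowing 0.1 rad for key play, it should stand at about 1.4 rad, above the required 1.2. The wrist picture shows the key in line with the fingers and the joints at rest.

**Held:** About 15 N of push remains on the key, and the tool is tilted 0.2°. Side forces are about 2 N.

**Disagreements:**
- The top and wrist cameras differed by 2 to 3.5 mm on the caddy key and by about 2 mm on the switch. I used the wrist camera, corrected against the empty caddy slot.
- In the pictures the fingertips end about 28 mm above the reported tool point, near the top of the key head. The key still showed no slip.
- The gripper's opening reads about 5 mm on the 9 mm head.

**Not checked:** I did not re-measure the other keys, nozzles, tumblers or bottle at the end. I moved well clear of them and saw no unexpected contact force in the readings I took between moves.

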